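# Torque down the paper press

### The arm

A 6-joint arm with a two-finger parallel gripper is mounted at the origin on the work surface. World frame = base frame: x ahead of the robot, y to its left, z up, the work surface at z = 0. Lengths are in m, angles in rad, forces in N, time in s.
With the tool pointing down it reaches from about 0.425 to 0.95 m from the base axis. Payload 14.7 kg.
Tool frame: the origin (TCP) lies midway between the tips of the shut fingers; the grasp point (between the pads) lies 19 mm behind it; z points along the fingers, y is the line along which they close (so a half turn about z gives the same grasp; the last joint's range is limited). The gripper opens to 85 mm and grips with 20 to 120 N. Pads are 22 mm wide; open, the fingers measure 114 mm over their backs; the gripper's body (76 mm by 85 mm) begins 54 mm behind the grasp point. The pads swing forward as they close: fully open they stand 13 mm farther back than shut.
Start: joints at [1.206, 0.48, 1.596, -0, 1.065, -0.047], TCP at [0.203, 0.617, 0.231] pointing down, gripper open.
Joint ranges: [-2.75, 2.75], [-0.82, 2.05], [0.23, 2.67], [-1.56, 4.7], [0.09, 2.69], [-2.92, 2.92]. Speed limits (rad/s): [1.89, 1.89, 2.39, 3.01, 3.01, 3.01].

### API

Orientations are given as a 3x3 rotation matrix whose columns are the frame's x, y, z axes.
In Python, from plant import telemetry, cams, ticket gives the robot as it stands. The module is installed in compiled form; this text tells all that it offers.
- The arm moves only by the shell command python3 -m creep 'ROWS' [FORCE]. ROWS is JSON, a list of rows, each an object with "delta_pos": the shift along the tool's x, y, z in mm, a list of three; "turn": the turn, a rotation vector about the tool's x, y, z in degrees, a list of three; "gripper": the opening, from 0 (shut) to 1 (fully open). A call has 1 to 12 rows; each row is the pose to reach, as a shift and turn from the pose commanded when the call began, along the tool's axes at that moment; what a row does not reach only later rows make up. A row lasts 1/12 s, in which the tool goes at most 41.7 mm and 7.16 degrees, less where a joint would pass 70% of its speed; a pose out of reach is approached as far as the arm can. A call with a gripper value outside its range is refused whole. The fingers move at their own pace and stop on an object; FORCE is the grip in N (left out, the last holds). Time passes only in rows, so rows that repeat a pose let the fingers close. It gives the time, the measured TCP pose, the force, the opening and the grip force at its end, in the units of the state.
- telemetry.observe(): the state, without advancing time (a new reading comes with each control period).
- cams.capture(name): name is "scene" or "top" or "wrist"; returns the picture (480x640x3 uint8, blue, green, red); there is no depth.
- cams.camera_model(name): a dict with "fx", "fy", "cx", "cy" (pixels), "rvec" (rotation vector, rad) and "tvec" (3), from world to camera coordinates, as OpenCV has them. Camera axes: x right, y down, z forward; pixel columns grow to the right and rows downward; lengths in m; the calibration is good to about 2 mm. A picture is of the moment at which its call begins: read the wrist's pose just before it. camera_model takes no time and is no camera call; for the wrist camera it gives the pose at the moment of the call.
- ticket.sign_off(): hands the job in; it is judged then, once.
The state is a dict: "time": time; "joint_pos": joint angles; "joint_vel": joint speeds; "effort": joint torques, N m; "ee_pos": TCP position; "ee_rot": TCP orientation; "ft_force": force on the tool from outside, world axes, zero at the start; "moment": the same for the moment, N m; "gripper_width": finger opening in m; "grip_force": force on a finger pad.
Only numpy, scipy, OpenCV 4.12 (cv2) and the standard library are available. Lean on these libraries where they do the work, as an engineer would, in place of code of your own. Each camera call takes 0.05 s, during which the arm holds its last target. There are 200 camera calls.

### The job

Give the paper press its final squeeze: swing the torque wrench on top of it clockwise (seen from above) until you feel its breakaway joint give at the set torque, and stop there without forcing the handle on to the end of its kink. Then swing the handle back over the green pad and let go, leaving the wrench straight again and the things around the press where they are.

Things in the scene. Friction and masses are not known exactly. Their poses are not given: they have to be found in the camera images.
- press: Blue bench press for flattening paper, fixed to the table: base 200 (x) x 240 (y) x 28 mm, a paper stack between wooden boards, two steel columns and a blue crosshead 60 x 240 mm whose top is 166 mm up. Origin: centre of its underside. Its own z axis is up.
- spindle (a point): Point on the vertical axis of the press screw, 205 mm above the table, about which the wrench turns; steel ratchet head 50 mm across, top 18 mm higher. Clockwise from above: first free slack (0.2 to 0.45 rad, under 1 N at the grip), then it turns the screw (0.15 to 0.45 rad, 1 to 2 N) until tight. Anticlockwise it swings back freely to the pad, not loosening the screw; stays where left.
- kink (a point): Centre of the wrench's vertical breakaway pivot, on the handle's centreline 40 mm out from the screw axis, 130 mm from grip. The screw gets tight at a handle direction that differs every time and cannot be seen: 0.35 to 0.9 rad clockwise of the handle's start. Only the force at the handle, or the joint giving, tells.
- grip (a point): Middle of the wrench's black handle grip, on its centreline, 205 mm above the table, 170 mm from the screw axis with the wrench straight. The grip is a level bar 28 mm thick, from 128 to 212 mm out from the screw axis. Site x axis: outward along the handle. It swings level; beside it is free air and below it 50 mm of free air, so it can be pinched or pushed from above.
- wrench (a joint): Angle (rad) of the breakaway joint, 0 = straight; grows when the handle is pushed clockwise (from above) past the set torque, hard end at 0.32. At the tight screw the resistance at mid-grip climbs sharply to about 10 N, the joint gives, then the force falls as it kinks (about 7 N at 0.15). It has given above 0.08; above 0.25 is forcing it. Let off, it springs back to 0.
- park (a point): Centre of the top of the round green pad, 54 mm across, on a bracket of the press, its top 140 mm above the table, 170 mm from the screw axis, fixed to the press. It lies anticlockwise of where the screw gets tight. The middle of the grip is to be brought above it.
- paperweight: Dark wooden paperweight 180 x 40 x 28 mm with a brass knob, loose on the table. Origin: centre of its underside. Leave alone.
- inkstone: Dark inkstone 130 x 90 x 26 mm, loose. Origin: centre of its underside. Leave alone.
- ink_bottle: Black ink bottle, 60 mm across, 110 mm tall, red cap, loose. Origin: centre of its underside. Leave alone.
- brush_jar: Blue ceramic jar 80 mm across and 100 mm tall with brushes standing to 186 mm, loose. Origin: centre of its underside. Leave alone.

How it is judged:
On the way, in this order (a step that is already met when the one before it is completed fails the run):
1. the wrench's breakaway joint has given (kinked by more than 0.08 rad) (value of joint wrench above 0.08 rad), for 0.1 s.
2. the wrench is straight again and the middle of its grip is above the green pad (within 30 mm) (value of joint wrench below 0.03 rad and horizontal distance between grip and park below 0.03 m), for 0.2 s.
At the end, for the whole second after the job is handed in: The wrench has given once at its set torque, is straight again (breakaway joint under 0.03 rad) and at rest, with the middle of its grip within 30 mm sideways of the centre of the green pad (all of step 2 and velocity of joint wrench below 0.1 rad/s); the robot touches nothing.
It fails at once if the wrench is forced on after giving (kinked by more than 0.25 rad) (value of joint wrench above 0.25 rad).
It fails at once if a thing beside the press is moved by more than 20 mm (distance of any of paperweight, inkstone, ink_bottle, brush_jar from where it was at the start of the episode above 0.02 m).
It also fails if it takes over 53 s, if anything falls off the work surface, if the arm or the gripper's body presses on something with over 40 N, if the wrist force passes 120 N, or if a joint passes its speed limit or range.

## Working session

There is one attempt and no reset: what is moved stays moved. The work goes in short steps, Python scripts to look and compute and a shell command to move; the robot and the scene stay as the last step left them, time stands still between calls to the robot, and variables do not carry over. Pictures are saved under pics/ and viewed, at most 10 in all, crops included, and the job is handed in when it is done.

```bash
mkdir -p pics; python3 - <<'E'
from plant import telemetry,cams
import cv2
s=telemetry.observe();print(s)
for n in("scene","top"):
    cv2.imwrite(f"pics/{n}0.png",cams.capture(n));print(n,cams.camera_model(n))
E
```

```text
{'time': 0.0, 'joint_pos': array([ 1.20640364e+00,  4.80819233e-01,  1.59686624e+00, -1.23525585e-05,
        1.06514795e+00, -4.65854182e-02]), 'joint_vel': array([-0.00054499,  0.00018129, -0.00030109,  0.00062557,  0.00151286,
        0.00093144]), 'effort': array([-1.83255121e-03, -9.50668716e+01, -4.30186236e+01, -5.30161276e-05,
        1.23500891e-02, -3.11249812e-05]), 'ee_pos': array([0.20293772, 0.61705961, 0.23068344]), 'ee_rot': array([[-9.49924758e-01,  3.12478427e-01, -4.32087039e-04],
       [ 3.12478722e-01,  9.49924047e-01, -1.16314298e-03],
       [ 4.69927783e-05, -1.23991632e-03, -9.99999230e-01]]), 'ft_force': array([-0.16019552, -0.30053274, -0.0914467 ]), 'moment': array([-0.08981988,  0.01672308,  0.01729629]), 'grip_force': 0.0, 'gripper_width': 0.08541449280686561}
scene {'fx': 619.5899023297179, 'fy': 619.5899023297179, 'cx': 326.17933703964883, 'cy': 234.20173426318502, 'rvec': array([ 1.44193064,  1.99355499, -0.92651815]), 'tvec': array([ 0.14700173, -0.2703686 ,  1.94999008])}
top {'fx': 557.6832177159573, 'fy': 557.6832177159573, 'cx': 322.76909945775975, 'cy': 233.21417939588878, 'rvec': array([ 2.13888501, -2.15162978,  0.12516224]), 'tvec': array([0.05902106, 0.62272482, 1.37963875])}
```

View pics/scene0.png

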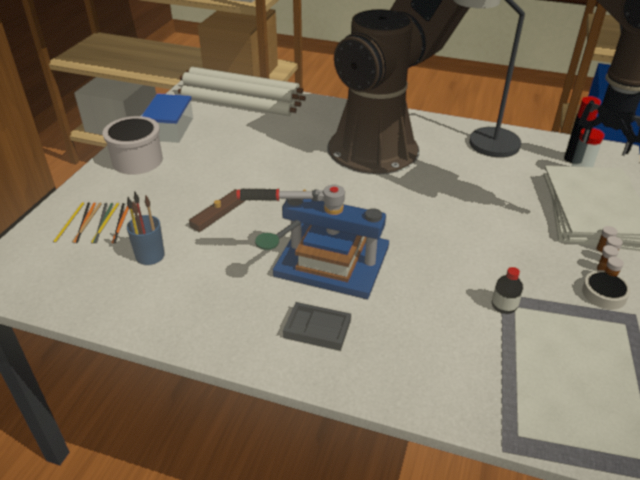

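View pics/top0.png

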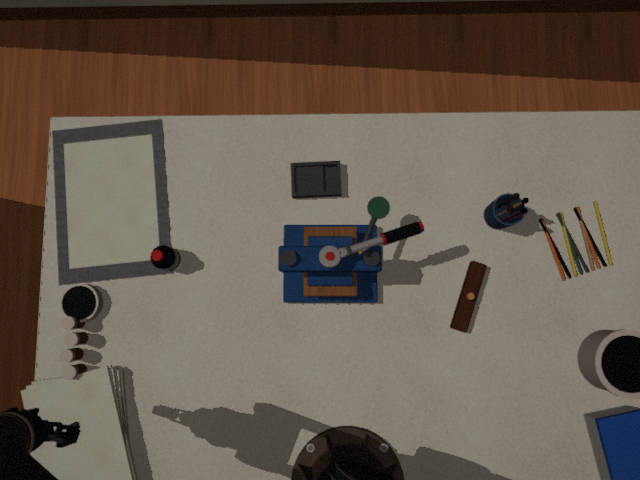

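The top view shows the screw head (red dot) at about (330,256), the black grip at about (403,232) with a red end at (423,227), and the green pad at (378,207). The paperweight is at (468,297), the jar at (503,210) and the inkstone at (316,180). Clockwise takes the handle toward the robot.

```bash
cat > h.py <<'E'
import numpy as np,cv2
from plant import telemetry,cams
def ray(n,px,z):
    m=cams.camera_model(n);R=cv2.Rodrigues(m["rvec"])[0];t=m["tvec"]
    d=R.T@np.array([(px[0]-m["cx"])/m["fx"],(px[1]-m["cy"])/m["fy"],1]);c=-R.T@t
    return c+d*(z-c[2])/d[2]
def cen(mask):
    n,l,s,c=cv2.connectedComponentsWithStats(mask.astype(np.uint8))
    o=[i for i in np.argsort(-s[1:,4])+1 if s[i,4]>6][:5]
    return [(c[i].round(1),int(s[i,4])) for i in o]
E
python3 - <<'E'
from h import *
im=cv2.imread("pics/top0.png").astype(int);b,g,r=im[...,0],im[...,1],im[...,2]
gm=(g>r*1.5)&(g>b*1.1)&(g>40);gm[:190]=0;gm[225:]=0;gm[:,:360]=0;gm[:,395:]=0
print("pad",cen(gm))
rm=(r>120)&(r>2*g)&(r>2*b);rm[:210]=0;rm[275:]=0;rm[:,:310]=0;rm[:,440:]=0
print("red",cen(rm))
bm=(im.max(2)<60);bm[:215]=0;bm[250:]=0;bm[:,:384]=0;bm[:,430:]=0
print("blk",cen(bm))
P=ray("top",cen(gm)[0][0],.14);print("park",P)
for c,_ in cen(rm):print("red@.223",ray("top",c,.223),"@.205",ray("top",c,.205))
for c,_ in cen(bm)[:2]:print("grip@.215",ray("top",c,.215))
for n,p,z in(("weight knob",(470,296),.04),("weight top",(482,264),.028),("weight bot",(457,330),.028),("jar",(503,210),.1),("ink",(316,180),.026)):print(n,ray("top",p,z))
cv2.imwrite("pics/crop.png",cv2.resize(cv2.imread("pics/top0.png")[180:330,280:480],(800,600),interpolation=2))
E
```

```text
pad [(array([378.2, 207.1]), 338)]
red []
blk [(array([402.5, 232.3]), 440)]
park [ 0.67179112 -0.07859932  0.14      ]
grip@.215 [ 0.6007559 -0.1253089  0.215    ]
weight knob [ 0.46213011 -0.31253383  0.04      ]
weight top [ 0.54307342 -0.3490669   0.028     ]
weight bot [ 0.37786222 -0.27967945  0.028     ]
jar [ 0.66943673 -0.38642685  0.1       ]
ink [0.76548767 0.07256921 0.026     ]
```

View pics/crop.png

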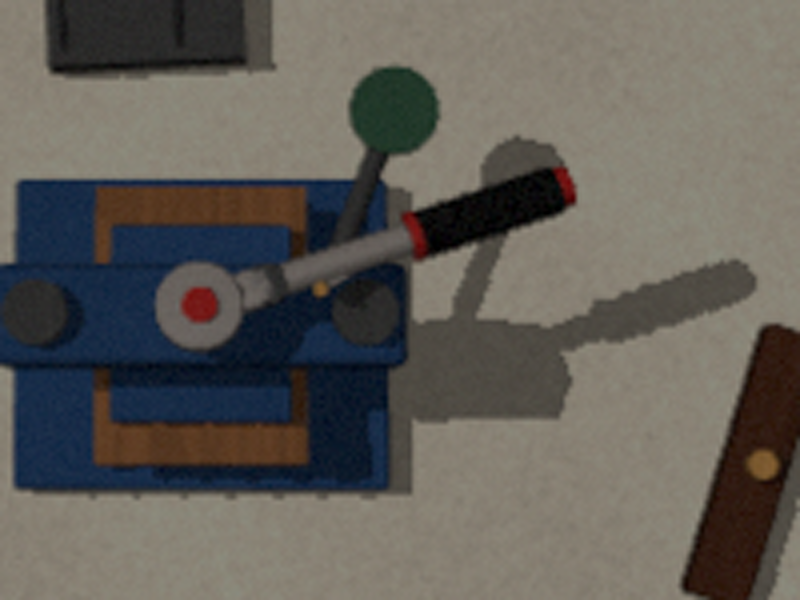

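The crop confirms it: screw head centre at top pixel (330,256), grip centre at about (402.5,233), pad at (378,207). The way over the grip is open.

```bash
python3 - <<'E'
from h import *
S=ray("top",(329.9,256),.223);P=ray("top",(378.2,207.1),.14);G=ray("top",(402.5,232.5),.212)
print(S,G,P,np.linalg.norm((G-S)[:2]),np.linalg.norm((P-S)[:2]))
a=lambda v:np.arctan2(v[1],v[0]);ag,ap=a(G-S),a(P-S);print("ang grip,park",ag,ap)
s=telemetry.observe();R=s["ee_rot"]
for th in (ag,ag-.35,ag-.9,ag-1.05,ap):
    q=S[:2]+.17*np.array([np.cos(th),np.sin(th)]);print(th,q,np.linalg.norm(q))
T=np.array([G[0],G[1],.30]);print("dtool mm",(R.T@(T-s["ee_pos"]))*1000)
# tool y perpendicular to handle
yaw=np.arctan2(R[1,1],R[0,1]);print("tool y yaw",yaw,"want",ag+np.pi/2, "or",ag-np.pi/2)
E
```

```text
[0.5480031  0.03695049 0.223     ] [ 0.60070706 -0.12568266  0.212     ] [ 0.67179112 -0.07859932  0.14      ] 0.17095979143378962 0.16933763579866032
ang grip,park -1.2574089697030209 -0.7509909173728141
-1.2574089697030209 [ 0.60041117 -0.12476962] 0.6132381499194326
-1.607408969703021 [ 0.54178034 -0.13293558] 0.5578510577616191
-2.1574089697030208 [ 0.45390076 -0.10462899] 0.46580374423291143
-2.3074089697030207 [ 0.43380006 -0.08897673] 0.4428310596298541
-0.7509909173728141 [ 0.67227532 -0.0790513 ] 0.676907091050491
dtool mm [-609.94939401 -581.39031856  -68.65807294]
tool y yaw 1.2530128910294591 want 0.3133873570918757 or -2.8282052964979174
```

Sizes agree: both radii come out at 169–171 mm. Next I move above the grip with tool y across the handle.

```bash
python3 -m creep '[{"delta_pos":[-20,-20,-69],"turn":[0,0,0],"gripper":0.7},{"delta_pos":[-50,-48,-69],"turn":[0,0,5],"gripper":0.7},{"delta_pos":[-80,-76,-69],"turn":[0,0,10],"gripper":0.7},{"delta_pos":[-110,-105,-69],"turn":[0,0,15],"gripper":0.7},{"delta_pos":[-140,-133,-69],"turn":[0,0,20],"gripper":0.7},{"delta_pos":[-170,-162,-69],"turn":[0,0,25],"gripper":0.7},{"delta_pos":[-200,-190,-69],"turn":[0,0,30],"gripper":0.7},{"delta_pos":[-230,-219,-69],"turn":[0,0,35],"gripper":0.7},{"delta_pos":[-260,-248,-69],"turn":[0,0,40],"gripper":0.7},{"delta_pos":[-290,-276,-69],"turn":[0,0,45],"gripper":0.7},{"delta_pos":[-320,-305,-69],"turn":[0,0,50],"gripper":0.7},{"delta_pos":[-350,-334,-69],"turn":[0,0,54],"gripper":0.7}]' 30
python3 - <<'E'
from h import *
s=telemetry.observe();print(s["time"],s["ee_pos"],s["joint_pos"],s["ft_force"])
print(s["ee_rot"].T@(np.array([.6007,-.1257,.28])-s["ee_pos"])*1000)
print("yaw",np.arctan2(s["ee_rot"][1,1],s["ee_rot"][0,1]))
E
```

```text
time: 1.1
ee_pos: [0.4242, 0.2028, 0.3003]
ee_rot: [[-0.301, 0.954, 0.0], [0.954, 0.301, 0.0], [0.0, 0.0, -1.0]]
ft_force: [1.2, 1.2, -1.2]
gripper_width: 0.0598
grip_force: 0.0
1.1 [0.424174   0.20278584 0.30029363] [3.81455252e-01 1.52074192e-01 1.90225429e+00 7.53717743e-06
 1.08725270e+00 7.54114156e-02] [ 1.16257169  1.19205959 -1.18015188]
[-366.4072748    69.35536074   20.29163545]
yaw 0.3060403324491313
```

```bash
python3 -m creep '[{"delta_pos":[-37,7,0],"turn":[0,0,0],"gripper":0.7},{"delta_pos":[-74,14,0],"turn":[0,0,0],"gripper":0.7},{"delta_pos":[-111,21,0],"turn":[0,0,0],"gripper":0.7},{"delta_pos":[-148,28,0],"turn":[0,0,0],"gripper":0.7},{"delta_pos":[-185,35,0],"turn":[0,0,0],"gripper":0.7},{"delta_pos":[-222,42,0],"turn":[0,0,0],"gripper":0.7},{"delta_pos":[-259,49,0],"turn":[0,0,0],"gripper":0.7},{"delta_pos":[-296,56,5],"turn":[0,0,0],"gripper":0.7},{"delta_pos":[-333,63,12],"turn":[0,0,0],"gripper":0.7},{"delta_pos":[-366,69,20],"turn":[0,0,0],"gripper":0.7},{"delta_pos":[-366,69,20],"turn":[0,0,0],"gripper":0.7},{"delta_pos":[-366,69,20],"turn":[0,0,0],"gripper":0.7}]'
python3 - <<'E'
from h import *
s=telemetry.observe();print(s["time"],s["ee_pos"],s["ft_force"])
print(s["ee_rot"].T@(np.array([.6007,-.1257,.182])-s["ee_pos"])*1000,"yaw",np.arctan2(s["ee_rot"][1,1],s["ee_rot"][0,1]))
cv2.imwrite("pics/w1.png",cams.capture("wrist"))
E
```

```text
time: 2.1
ee_pos: [0.6013, -0.1242, 0.279]
ee_rot: [[-0.303, 0.953, -0.002], [0.953, 0.303, 0.0], [0.001, -0.002, -1.0]]
ft_force: [-0.2, 0.6, -0.1]
gripper_width: 0.0601
grip_force: 0.0
2.1 [ 0.60130176 -0.12421868  0.27900152] [-0.16991841  0.56789672 -0.11296263]
[-1.3250841  -0.8639967  97.00180377] yaw 0.3080520411908015
```

View pics/w1.png

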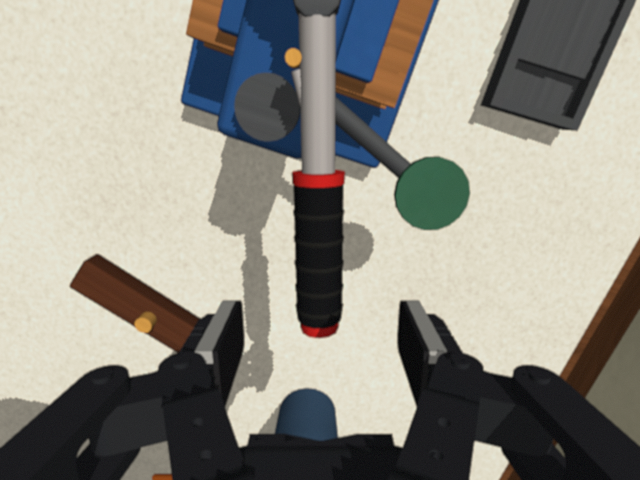

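The handle (column 318) lies centred between the fingers (about 240 and 400), with a free way down. I go down and narrow the fingers around it without gripping.

```bash
python3 -m creep '[{"delta_pos":[0,0,25],"turn":[0,0,0],"gripper":0.7},{"delta_pos":[-1,-1,55],"turn":[0,0,0],"gripper":0.7},{"delta_pos":[-1,-1,80],"turn":[0,0,0],"gripper":0.7},{"delta_pos":[-1,-1,97],"turn":[0,0,0],"gripper":0.7},{"delta_pos":[-1,-1,97],"turn":[0,0,0],"gripper":0.42},{"delta_pos":[-1,-1,97],"turn":[0,0,0],"gripper":0.42},{"delta_pos":[-1,-1,97],"turn":[0,0,0],"gripper":0.42},{"delta_pos":[-1,-1,97],"turn":[0,0,0],"gripper":0.42}]'
```

```text
time: 2.82
ee_pos: [0.6016, -0.1237, 0.185]
ee_rot: [[-0.306, 0.952, 0.002], [0.952, 0.306, -0.001], [-0.001, 0.002, -1.0]]
ft_force: [-0.5, 0.7, -0.1]
gripper_width: 0.036
grip_force: 0.0
```

```bash
python3 -m creep '[{"delta_pos":[0.1,-6,0],"turn":[0,0,2],"gripper":0.42},{"delta_pos":[0.5,-12.7,0],"turn":[0,0,4.3],"gripper":0.42},{"delta_pos":[1.1,-19,0],"turn":[0,0,6.4],"gripper":0.42},{"delta_pos":[1.9,-25.4,0],"turn":[0,0,8.6],"gripper":0.42},{"delta_pos":[3,-31.7,0],"turn":[0,0,10.7],"gripper":0.42},{"delta_pos":[4.3,-38,0],"turn":[0,0,12.9],"gripper":0.42},{"delta_pos":[5.8,-44,0],"turn":[0,0,15],"gripper":0.42},{"delta_pos":[7.6,-50.3,0],"turn":[0,0,17.2],"gripper":0.42},{"delta_pos":[7.6,-50.3,0],"turn":[0,0,17.2],"gripper":0.42},{"delta_pos":[7.6,-50.3,0],"turn":[0,0,17.2],"gripper":0.42}]'
```

```text
time: 3.65
ee_pos: [0.5511, -0.1322, 0.1844]
ee_rot: [[-0.011, 1.0, 0.002], [1.0, 0.011, -0.001], [-0.001, 0.002, -1.0]]
ft_force: [0.6, 0.4, 0.4]
gripper_width: 0.0358
grip_force: 0.0
```

```bash
python3 -m creep '[{"delta_pos":[0,-3.4,0],"turn":[0,0,1.1],"gripper":0.42},{"delta_pos":[0.1,-6.8,0],"turn":[0,0,2.3],"gripper":0.42},{"delta_pos":[0.3,-10,0],"turn":[0,0,3.4],"gripper":0.42},{"delta_pos":[0.3,-10,0],"turn":[0,0,3.4],"gripper":0.42}]'; python3 -m creep '[{"delta_pos":[0,-3.4,0],"turn":[0,0,1.1],"gripper":0.42},{"delta_pos":[0.1,-6.8,0],"turn":[0,0,2.3],"gripper":0.42},{"delta_pos":[0.3,-10,0],"turn":[0,0,3.4],"gripper":0.42},{"delta_pos":[0.3,-10,0],"turn":[0,0,3.4],"gripper":0.42}]'
```

```text
time: 3.98
ee_pos: [0.5399, -0.1318, 0.1833]
ee_rot: [[0.051, 0.999, -0.0], [0.999, -0.051, 0.0], [0.0, -0.001, -1.0]]
ft_force: [0.6, -0.1, 0.6]
gripper_width: 0.0362
grip_force: 0.0
time: 4.32
ee_pos: [0.5297, -0.1309, 0.1832]
ee_rot: [[0.11, 0.994, -0.001], [0.994, -0.11, 0.0], [0.0, -0.001, -1.0]]
ft_force: [0.4, -0.3, 0.2]
gripper_width: 0.0358
grip_force: 0.0
```

```bash
python3 -m creep '[{"delta_pos":[0,-3.4,0],"turn":[0,0,1.1],"gripper":0.42},{"delta_pos":[0.1,-6.8,0],"turn":[0,0,2.3],"gripper":0.42},{"delta_pos":[0.3,-10,0],"turn":[0,0,3.4],"gripper":0.42},{"delta_pos":[0.3,-10,0],"turn":[0,0,3.4],"gripper":0.42},{"delta_pos":[0.3,-10,0],"turn":[0,0,3.4],"gripper":0.42}]'
```

```text
time: 4.73
ee_pos: [0.5204, -0.1297, 0.1833]
ee_rot: [[0.167, 0.986, -0.0], [0.986, -0.167, -0.0], [-0.0, -0.0, -1.0]]
ft_force: [-0.5, 0.6, -0.4]
gripper_width: 0.0361
grip_force: 0.0
```

```bash
python3 -m creep '[{"delta_pos":[0,-3.4,0],"turn":[0,0,1.1],"gripper":0.42},{"delta_pos":[0.1,-6.8,0],"turn":[0,0,2.3],"gripper":0.42},{"delta_pos":[0.3,-10,0],"turn":[0,0,3.4],"gripper":0.42}]'
```

```text
time: 4.98
ee_pos: [0.5106, -0.1277, 0.1833]
ee_rot: [[0.227, 0.974, 0.0], [0.974, -0.227, -0.0], [-0.0, 0.0, -1.0]]
ft_force: [2.0, -1.5, -1.4]
gripper_width: 0.0364
grip_force: 1.1
```

```bash
python3 - <<'E'
from h import *
im=cams.capture("top");cv2.imwrite("pics/top1.png",cv2.resize(im[180:330,280:480],(800,600)))
E
```

```text
(no output)
```

View pics/top1.png

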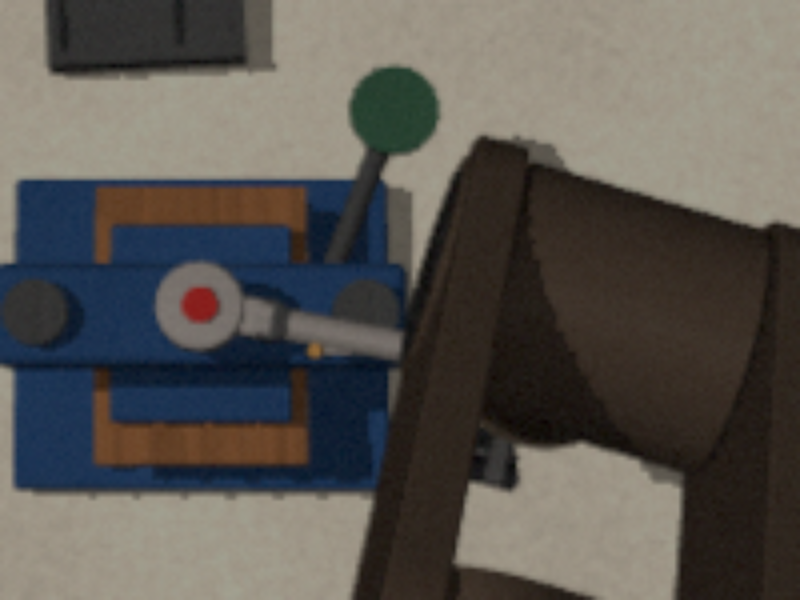

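The handle has swung with the fingers and is still straight (tube from (240,312) to (400,345) in the crop). The screw is being turned at about 2 N, so I keep going in small steps.

```bash
python3 -m creep '[{"delta_pos":[0,-3,0],"turn":[0,0,1],"gripper":0.42},{"delta_pos":[0.1,-6,0],"turn":[0,0,2],"gripper":0.42},{"delta_pos":[0.2,-8,0],"turn":[0,0,2.7],"gripper":0.42}]'
```

```text
time: 5.28
ee_pos: [0.5027, -0.1257, 0.1833]
ee_rot: [[0.272, 0.962, -0.0], [0.962, -0.272, -0.0], [-0.0, -0.0, -1.0]]
ft_force: [1.9, -1.0, 0.1]
gripper_width: 0.0356
grip_force: 1.1
```

```bash
python3 -m creep '[{"delta_pos":[0,-3,0],"turn":[0,0,1],"gripper":0.42},{"delta_pos":[0.1,-6,0],"turn":[0,0,2],"gripper":0.42},{"delta_pos":[0.2,-8,0],"turn":[0,0,2.7],"gripper":0.42}]'
```

```text
time: 5.53
ee_pos: [0.495, -0.1233, 0.1833]
ee_rot: [[0.317, 0.948, -0.0], [0.948, -0.317, -0.0], [-0.0, -0.0, -1.0]]
ft_force: [1.7, -1.9, -0.4]
gripper_width: 0.0364
grip_force: 1.4
```

```bash
python3 -m creep '[{"delta_pos":[0,-3,0],"turn":[0,0,1],"gripper":0.42},{"delta_pos":[0.1,-6,0],"turn":[0,0,2],"gripper":0.42},{"delta_pos":[0.2,-8,0],"turn":[0,0,2.7],"gripper":0.42}]'
```

```text
time: 5.78
ee_pos: [0.4891, -0.1211, 0.1838]
ee_rot: [[0.362, 0.932, 0.003], [0.932, -0.362, -0.001], [0.0, 0.003, -1.0]]
ft_force: [7.3, -6.0, -0.4]
gripper_width: 0.0356
grip_force: 4.9
```

```bash
python3 -m creep '[{"delta_pos":[0,-2,0],"turn":[0,0,0.8],"gripper":0.42},{"delta_pos":[0.1,-4,0],"turn":[0,0,1.6],"gripper":0.42},{"delta_pos":[0.1,-4,0],"turn":[0,0,1.6],"gripper":0.42}]'
```

```text
time: 6.03
ee_pos: [0.4851, -0.1196, 0.1837]
ee_rot: [[0.388, 0.922, 0.002], [0.922, -0.388, -0.001], [-0.0, 0.003, -1.0]]
ft_force: [7.4, -6.2, -0.5]
gripper_width: 0.0357
grip_force: 4.6
```

```bash
python3 -m creep '[{"delta_pos":[0,-2,0],"turn":[0,0,0.8],"gripper":0.42},{"delta_pos":[0.1,-4,0],"turn":[0,0,1.6],"gripper":0.42},{"delta_pos":[0.1,-5,0],"turn":[0,0,2],"gripper":0.42},{"delta_pos":[0.1,-5,0],"turn":[0,0,2],"gripper":0.42}]'
```

```text
time: 6.37
ee_pos: [0.4805, -0.1176, 0.1837]
ee_rot: [[0.419, 0.908, 0.002], [0.908, -0.419, -0.001], [-0.0, 0.002, -1.0]]
ft_force: [6.6, -7.2, -0.2]
gripper_width: 0.0356
grip_force: 4.2
```

```bash
python3 - <<'E'
from h import *
im=cams.capture("top");cv2.imwrite("pics/top2.png",cv2.resize(im[230:305,310:410],(800,600)))
s=telemetry.observe();print(s["ee_pos"],s["ft_force"])
E
```

```text
[ 0.48060215 -0.11765087  0.18370577] [ 6.69249881 -5.88648557 -0.77514899]
```

View pics/top2.png

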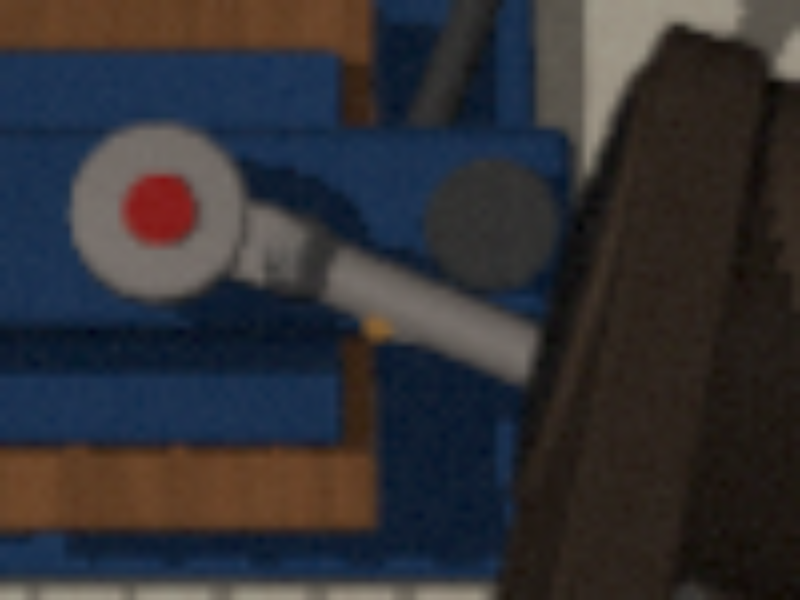

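The image shows the start of a kink near (310,255): the tube slopes about 25° and the head arm less. The force is falling (9.2 to 8.5 N), so the joint is giving at roughly 0.07 rad. I add 7 mm, which keeps the kink below 0.19 in any case, and hold.

```bash
python3 -m creep '[{"delta_pos":[0,-2,0],"turn":[0,0,0.8],"gripper":0.42},{"delta_pos":[0.1,-4,0],"turn":[0,0,1.6],"gripper":0.42},{"delta_pos":[0.2,-6,0],"turn":[0,0,2.4],"gripper":0.42},{"delta_pos":[0.2,-7,0],"turn":[0,0,2.8],"gripper":0.42},{"delta_pos":[0.2,-7,0],"turn":[0,0,2.8],"gripper":0.42},{"delta_pos":[0.2,-7,0],"turn":[0,0,2.8],"gripper":0.42}]'
python3 - <<'E'
from h import *
im=cams.capture("top");cv2.imwrite("pics/top3.png",cv2.resize(im[230:305,310:410],(800,600)))
s=telemetry.observe();print(s["ee_pos"],s["ft_force"])
# tube axis angle from edge-masked pixels in both pictures
for f in("pics/top1.png","pics/top2.png","pics/top3.png"):
    i=cv2.imread(f);i=cv2.resize(i,(200,150) if "1" in f else (100,75),interpolation=cv2.INTER_AREA)
    if "1" in f:i=i[50:125,30:130]
    h=cv2.cvtColor(i,cv2.COLOR_BGR2HSV);m=((h[...,1]<50)&(h[...,2]>85));m[:20]=0;m[55:]=0
    t=m.copy();t[:,:43]=0;t[:,64:]=0
    y,x=np.nonzero(t);v=cv2.fitLine(np.c_[x,y].astype(np.float32),cv2.DIST_HUBER,0,.01,.01).ravel()
    d=m.copy();d[:,32:]=0;yy,xx=np.nonzero(d)
    print(f,len(x),np.arctan2(v[1],v[0]),"line y at x=20:",v[3]+(20-v[2])*v[1]/v[0])
E
```

```text
time: 6.92
ee_pos: [0.474, -0.1145, 0.1836]
ee_rot: [[0.462, 0.887, 0.002], [0.887, -0.462, -0.001], [-0.0, 0.002, -1.0]]
ft_force: [4.5, -7.1, -0.1]
gripper_width: 0.0359
grip_force: 3.6
[ 0.47403619 -0.11453441  0.18361577] [ 4.08393437 -6.44235389 -1.34054016]
pics/top1.png 142 0.22722594 line y at x=20: 25.297485
pics/top2.png 134 0.43617937 line y at x=20: 23.282303
pics/top3.png 139 0.49350774 line y at x=20: 21.947758
```

The force is down to about 7 N and the tube's line has moved off the head axis by an amount matching a kink of about 0.15. It has given and held, so I swing back.

```bash
python3 -m creep '[{"delta_pos":[0.1,6,0],"turn":[0,0,-2],"gripper":0.42},{"delta_pos":[0.4,11.7,0],"turn":[0,0,-4],"gripper":0.42},{"delta_pos":[1.6,23.4,0],"turn":[0,0,-8],"gripper":0.42},{"delta_pos":[3.7,34.9,0],"turn":[0,0,-12],"gripper":0.42},{"delta_pos":[6.5,46.3,0],"turn":[0,0,-16],"gripper":0.42},{"delta_pos":[10.1,57.5,0],"turn":[0,0,-20],"gripper":0.42},{"delta_pos":[14.5,68.3,0],"turn":[0,0,-24],"gripper":0.42},{"delta_pos":[19.7,78.9,0],"turn":[0,0,-28],"gripper":0.42},{"delta_pos":[25.5,89,0],"turn":[0,0,-32],"gripper":0.42},{"delta_pos":[32.1,98.7,0],"turn":[0,0,-36],"gripper":0.42},{"delta_pos":[39.3,108,0],"turn":[0,0,-40],"gripper":0.42},{"delta_pos":[39.3,108,0],"turn":[0,0,-40],"gripper":0.42}]'
python3 - <<'E'
from h import *
s=telemetry.observe();S=np.array([.548,.037]);d=s["ee_pos"][:2]-S
print(np.hypot(*d),np.arctan2(d[1],d[0]),"yaw",np.arctan2(s["ee_rot"][1,1],s["ee_rot"][0,1]))
for f in (-.751,-.73,-1.0):
    q=S+.17*np.array([np.cos(f),np.sin(f)]);print(f,s["ee_rot"].T@(np.r_[q,.183]-s["ee_pos"])*1000)
E
```

```text
time: 7.97
ee_pos: [0.5886, -0.1286, 0.1831]
ee_rot: [[-0.22, 0.976, 0.0], [0.976, 0.22, 0.0], [0.0, 0.0, -1.0]]
ft_force: [-0.8, 1.0, -0.4]
gripper_width: 0.036
grip_force: 0.0
0.1704822332243909 -1.330426996949833 yaw 0.22146067401414354
-0.751 [29.98511616 92.53213062  0.12264736]
-0.73 [32.0268068  95.46059927  0.12418865]
-1.0 [10.71968622 54.96308823  0.10412011]
```

```bash
python3 -m creep '[{"delta_pos":[0.4,11.9,0],"turn":[0,0,-4],"gripper":0.42},{"delta_pos":[1.7,23.7,0],"turn":[0,0,-8],"gripper":0.42},{"delta_pos":[3.7,35.3,0],"turn":[0,0,-12],"gripper":0.42},{"delta_pos":[6.6,46.9,0],"turn":[0,0,-16],"gripper":0.42},{"delta_pos":[10.3,58,0],"turn":[0,0,-20],"gripper":0.42},{"delta_pos":[14.7,69,0],"turn":[0,0,-24],"gripper":0.42},{"delta_pos":[20,79.5,0],"turn":[0,0,-28],"gripper":0.42},{"delta_pos":[25,87.6,0],"turn":[0,0,-31],"gripper":0.42},{"delta_pos":[29,92,0],"turn":[0,0,-33],"gripper":0.42},{"delta_pos":[32,95.5,0],"turn":[0,0,-34.4],"gripper":0.42},{"delta_pos":[32,95.5,0],"turn":[0,0,-34.4],"gripper":0.42},{"delta_pos":[32,95.5,0],"turn":[0,0,-34.4],"gripper":0.42}]'
python3 - <<'E'
from h import *
cv2.imwrite("pics/w4.png",cams.capture("wrist"))
s=telemetry.observe();print(s["ee_pos"],np.linalg.norm(s["ee_pos"][:2]-[.6718,-.0786]))
E
```

```text
time: 8.97
ee_pos: [0.673, -0.0771, 0.1831]
ee_rot: [[-0.729, 0.685, -0.001], [0.685, 0.729, 0.0], [0.001, -0.0, -1.0]]
ft_force: [0.1, -0.0, -0.8]
gripper_width: 0.036
grip_force: 0.0
[ 0.67302625 -0.07729242  0.18321276] 0.0017926104376119762
```

View pics/w4.png

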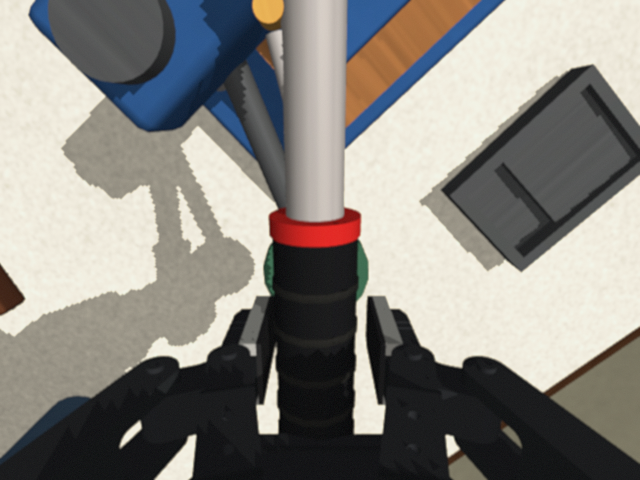

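The handle is over the green pad (pad edges show evenly at columns 265 and 367 on either side of the grip). I open and rise straight up.

```bash
python3 -m creep '[{"delta_pos":[0,0,0],"turn":[0,0,0],"gripper":0.7},{"delta_pos":[0,0,0],"turn":[0,0,0],"gripper":0.7},{"delta_pos":[0,0,0],"turn":[0,0,0],"gripper":0.7},{"delta_pos":[0,0,0],"turn":[0,0,0],"gripper":0.7},{"delta_pos":[0,0,-20],"turn":[0,0,0],"gripper":0.7},{"delta_pos":[0,0,-45],"turn":[0,0,0],"gripper":0.7},{"delta_pos":[0,0,-75],"turn":[0,0,0],"gripper":0.7},{"delta_pos":[0,0,-110],"turn":[0,0,0],"gripper":0.7},{"delta_pos":[0,0,-130],"turn":[0,0,0],"gripper":0.7},{"delta_pos":[0,0,-130],"turn":[0,0,0],"gripper":0.7},{"delta_pos":[0,0,-130],"turn":[0,0,0],"gripper":0.7}]'
python3 - <<'E'
from h import *
s=telemetry.observe();im=cams.capture("wrist");cv2.imwrite("pics/w5.png",im)
P=[.6718,-.0786,.14];m=cams.camera_model("wrist")
print(cv2.projectPoints(np.array([P,[.548,.037,.205],[.6718,-.0786,.205]]),m["rvec"],m["tvec"],np.array([[m["fx"],0,m["cx"]],[0,m["fy"],m["cy"]],[0,0,1]]),None)[0].reshape(-1,2))
E
```

```text
time: 9.93
ee_pos: [0.6741, -0.0773, 0.3147]
ee_rot: [[-0.73, 0.684, 0.003], [0.684, 0.73, -0.0], [-0.002, 0.001, -1.0]]
ft_force: [-0.4, 0.3, 0.1]
gripper_width: 0.06
grip_force: 0.0
[[316.35784042 214.96941019]
 [313.55628608 -65.31623759]
 [315.44778703 238.04046139]]
```

View pics/w5.png

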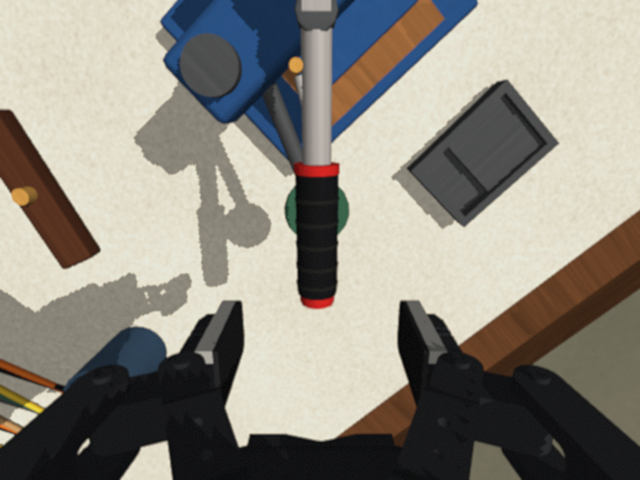

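The grip (middle about (317,236)) sits on the expected point (315,238) above the pad. The wrench is straight, nothing else has moved and the robot is clear.

```bash
python3 -c "
from plant import ticket;print(ticket.sign_off())"
```

```text
the job is handed in; nothing more can be done
None
```

The job is handed in: the wrench gave at about 0.15 rad of kink (estimated from force and image), was swung back straight over the green pad and released, and nothing beside the press moved in the views I took; sign-off returned no verdict.

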